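Lay the tall bin down as a pigeonhole

ROBOT

A 6-joint arm with a two-finger parallel gripper is mounted at the origin on the work surface. World frame = base frame: x ahead of the robot, y to its left, z up, the work surface at z = 0. Lengths are in m, angles in degrees, forces in N, time in s.
With the tool pointing down it reaches from about 0.275 to 0.825 m from the base axis. Payload 4.9 kg.
Tool frame: the origin (TCP) lies at the very end of the fingers, on their centre line; the grasp point (between the pads) lies 19 mm behind it; z points along the fingers, y is the line along which they close (so a half turn about z gives the same grasp; the last joint's range is limited). The gripper opens to 85 mm and grips with 20 to 120 N. Pads are 22 mm wide; open, the fingers measure 114 mm over their backs; the gripper's body (76 mm by 85 mm) begins 54 mm behind the grasp point. The pads swing forward as they close: fully open they stand 13 mm farther back than shut.
Start: joints at [69.087, 18.69, -11.035, 60.275, 0, 82.311], TCP at [0.126, 0.535, 0.231] pointing down, gripper open.
Joint ranges: [-152.03, 152.03], [-55.5, 102.48], [-74.3, 77.21], [-110.64, 120.58], [-84.22, 78.4], [-180, 180]. Speed limits (degrees/s): [147.25, 147.25, 180, 180, 180, 180].

INTERFACE

Orientations are given as a 3x3 rotation matrix whose columns are the frame's x, y, z axes.
In Python, from plant import env, vision, ticket gives the robot as it stands.
- The arm moves only by the shell command python3 -m creep 'ROWS' [FORCE]. ROWS is a JSON object of lists of equal length, an entry for each row: "grip": the finger opening in m, from 0 to 0.0854; "xyz": the shift along the tool's x, y, z in m, a list of three; "turn": the turn about the tool's z in rad. A call has 1 to 12 rows; each row shifts and turns the commanded pose from where the row before left it, along the tool's axes as they then stand; what a row does not reach is not made up. A row lasts 1/10 s, in which the tool goes at most 50 mm and 8.59 degrees, less where a joint would pass 70% of its speed; a pose out of reach is approached as far as the arm can. A call is refused whole if a number of a shift passes 0.05 or a number of a turn 0.15, either way. A call with a gripper value outside its range is refused whole. The fingers move at their own pace and stop on an object; FORCE is the grip in N (left out, the last holds). Time passes only in rows, so rows that do not move let the fingers close. It gives the time, the measured TCP pose, the force, the opening and the grip force at its end, in the units of the state.
- env.state(): the state, without advancing time (a new reading comes with each control period).
- vision.snapshot(name): name is "side" or "top"; returns a dict with "pixels" (384x512x3 uint8, blue, green, red), "depth" (384x512 float32, m along the optical axis (not along the pixel's ray), 0 where there is no reading), "camera_matrix" (3x3 intrinsics, pixels), "dist" ([k1, k2, p1, p2, k3] as OpenCV has them; the pictures are not rectified), "R" (3x3) and "t" (3): a world point X has camera coordinates R X + t. Camera axes: x right, y down, z forward; pixel columns grow to the right and rows downward; lengths in m; the calibration is good to about 2 mm. A picture is of the moment at which its call begins.
- ticket.finish_job(): hands the job in; it is judged then, once.
Trained networks look in a picture, given as the dict that the camera call returned (one of the last four; its "shot" number tells which), for a name from the list of things; names that differ only in an ending like _2 or _b are one class to them, and where a whole thing is asked for, a point or a joint stands for the part that bears it (a point fixed in the world has none). Each returns a list of dicts, best first, with "conf" (0 to 1); they miss things now and then, are a little off and sometimes report something else, mostly with a low value. They report only what shows in the picture. A call takes as long as a camera call. They do not tell look-alikes from the thing itself.
- vision.look_for(query, picture): "position" ([x, y, z] in m, in world coordinates, good to about 4 mm: the middle of the surface that is visible of it).
- vision.landmark_of(query, picture): "position" ([x, y, z] in m, in world coordinates, good to about 4 mm: a listed point, or the origin of a listed thing).
The state is a dict: "t": time; "joint_pos": joint angles; "joint_velocities": joint speeds; "joint_torque": joint torques, N m; "tcp_pos": TCP position; "eef_rot": TCP orientation; "wrist_force": force on the tool from outside, world axes, zero at the start; "moment": the same for the moment, N m; "opening": finger opening in m; "grip_force": force on a finger pad.
Only numpy, scipy, OpenCV 4.12 (cv2) and the standard library are available. Lean on these libraries where they do the work, as an engineer would, in place of code of your own. Each camera call takes 0.05 s, during which the arm holds its last target. There are 200 camera calls.

TASK

Tip the tall black bin that is standing on the bench over towards you, lowering it gently onto its broad side so that it never drops, and leave it lying with its mouth towards you and its base flat against the wooden stop, in the free place beside the bin that already lies there. Do it with fingertips only: do not grip or lift the bin, and leave the spray can, the white bottle and the screwdriver alone.

Things in the scene. Friction and masses are not known exactly. Their poses are not given: they have to be found in the camera images.
- bin: Tall black plastic bin, loose: open-topped box 64 (own x) x 94 (own y) x 165 mm tall (own z, base to mouth), walls and floor 4 mm thick, 0.14 to 0.28 kg. Origin: centre of the outside of its base. Starts upright, own x roughly away from the robot towards the stop, about 15 to 55 mm in front of it. The 94 mm wide walls, at own -x and +x, are its broad sides; lying on one, its origin is 32 mm up.
- bin_mouth (a point): Centre of the bin's open mouth (inside 56 x 86 mm), at rim height, 165 mm from the base along own z; same axes as the bin. Tipped towards the robot, the bin turns about the lower edge of its -x wall, 32 mm from its origin, and falls by itself beyond about 20 degrees. It slides on the bench when pushed.
- stop: Fixed wooden batten, 30 mm thick, 400 mm long (own y -160 to +240), 45 mm high. Origin: foot of its front face; own x away from the robot into the batten, y left along it, z up. Fixed to it lies a second black bin of the same size, mouth to the robot, over own y +118 to +212, own x -165 to 0, 64 mm high. Free place: own y -150 to +110.
- spray_can: Blue and metal can, 52 mm diameter, 150 mm tall, standing; bystander. Origin at the centre of its underside.
- white_bottle: White plastic bottle, 60 mm diameter, 160 mm tall, standing; bystander. Origin at the centre of its underside.
- screwdriver: Screwdriver, 200 mm long, 26 mm thick orange handle, lying on the bench; bystander. Origin at mid-length on its underside, own x along it towards the tip.
There are look-alikes about, which are no part of the job. Of the things that look like the bin, take the one that is nearest to the robot's base at the start.

How it is judged:
By the outcome, as a careful person would: the job done as asked, in the order asked, and still so for the second after the job is handed in, with the robot touching nothing.
It also fails if it takes over 64 s, if anything falls off the work surface, if the arm or the gripper's body presses on something with over 40 N, if the wrist force passes 120 N, or if a joint passes its speed limit or range.

## Working session

There is one attempt and no reset: what is moved stays moved. The work goes in short steps, Python scripts to look and compute and a shell command to move; the robot and the scene stay as the last step left them, time stands still between calls to the robot, and variables do not carry over. Pictures are saved under pics/ and viewed, at most 10 in all, crops included, and the job is handed in when it is done.

```bash
mkdir -p pics; ls
python3 - <<'E'
from plant import env, vision
import cv2
s=env.state(); print(s['t'],s['tcp_pos'],s['eef_rot'],s['wrist_force'])
for n in("top","side"):
    p=vision.snapshot(n); cv2.imwrite(f"pics/{n}0.png",p["pixels"])
    for q in("bin","bin_mouth","stop","spray_can","white_bottle","screwdriver"):
        for d in vision.landmark_of(q,p)[:4]: print(n,q,[round(float(x),3) for x in d["position"]],round(d["conf"],2))
    print(p["camera_matrix"],p["R"],p["t"])
E
```

```text
pics
0.0 [0.12557735 0.53490022 0.23050292] [[-9.73491189e-01  2.28723657e-01 -6.26705714e-04]
 [ 2.28724378e-01  9.73489957e-01 -1.56912294e-03]
 [ 2.51196181e-04 -1.67087023e-03 -9.99998573e-01]] [ 0.31441195 -0.77908427 -0.74998923]
top bin [0.679, -0.151, -0.001] 0.95
top bin [0.82, 0.216, -0.0] 0.87
top bin [0.727, -0.42, -0.0] 0.68
top bin_mouth [0.727, -0.417, 0.163] 0.86
top bin_mouth [0.68, -0.152, 0.165] 0.85
top bin_mouth [0.818, 0.216, 0.165] 0.77
top stop [0.737, -0.121, 0.002] 0.66
top spray_can [0.457, 0.083, 0.002] 0.69
top white_bottle [0.602, -0.338, 0.003] 0.91
top screwdriver [0.508, -0.439, 0.001] 0.71
[[489.22894729   0.         255.74065742]
 [  0.         489.22894729 189.5387947 ]
 [  0.           0.           1.        ]] [[ 0.01687544 -0.99985236 -0.00323779]
 [-0.98973573 -0.01624491 -0.14198341]
 [ 0.14190985  0.00560059 -0.98986374]] [-0.08159425  0.64326728  1.27659692]
side bin [0.68, -0.158, -0.004] 0.89
side bin [0.729, -0.419, 0.001] 0.66
side bin [0.819, 0.216, -0.006] 0.6
side bin_mouth [0.675, -0.154, 0.165] 0.97
side bin_mouth [0.725, -0.419, 0.166] 0.81
side bin_mouth [0.819, 0.216, 0.166] 0.72
side spray_can [0.461, 0.078, -0.0] 0.8
side white_bottle [0.598, -0.342, 0.002] 0.94
side screwdriver [0.502, -0.438, 0.0] 0.69
[[361.74622164   0.         251.31303363]
 [  0.         361.74622164 197.7485207 ]
 [  0.           0.           1.        ]] [[ 0.75053654 -0.6607612   0.00946251]
 [-0.41536375 -0.48283804 -0.77093474]
 [ 0.51397263  0.57468431 -0.63684385]] [-0.52682443  0.33233938  0.81930339]
```

View pics/top0.png

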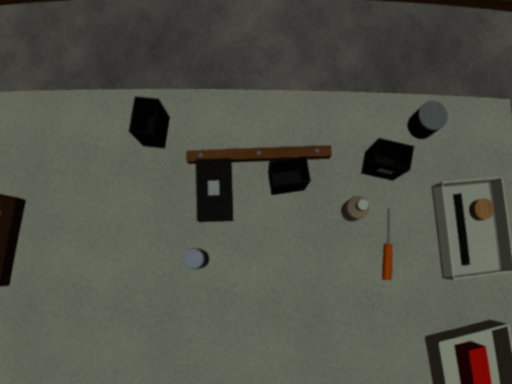

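View pics/side0.png

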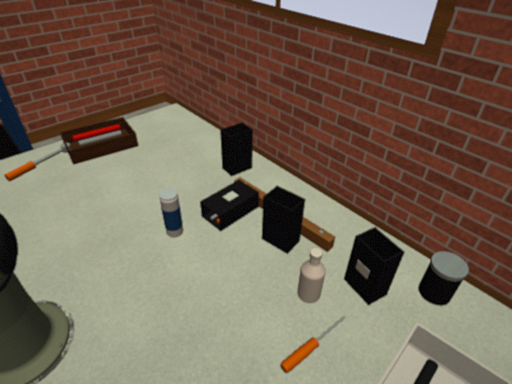

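Candidates for the bin in the top view: A (150,122), B (289,175) beside the stop and C (388,158, with a label). B is nearest to the base, at about 0.70 m against 0.84 m for the other two, so I choose B. The bin at (214,190) is the fixed lying one.

```bash
cat > h.py <<'E'
import numpy as np, cv2
from plant import env, vision
def cloud(p):
    h,w=p["depth"].shape
    uv=np.stack(np.meshgrid(np.arange(w),np.arange(h)),-1).reshape(-1,1,2).astype(np.float32)
    n=cv2.undistortPoints(uv,p["camera_matrix"],np.array(p["dist"])).reshape(h,w,2)
    d=p["depth"]; c=np.dstack([n[...,0]*d,n[...,1]*d,d])
    X=(c-np.array(p["t"]))@np.array(p["R"]); X[d==0]=np.nan
    return X
E
python3 - <<'E'
from h import *
p=vision.snapshot("top"); X=cloud(p); b=p["pixels"].astype(int)
cv2.imwrite("pics/crop1.png",cv2.resize(np.clip(p["pixels"][130:240,180:340]*2.5,0,255).astype(np.uint8),None,fx=5,fy=5,interpolation=cv2.INTER_CUBIC))
x,y,z=X[...,0],X[...,1],X[...,2]
m=(abs(x-.68)<.08)&(abs(y+.152)<.09)&(z>.15)&(z<.18)
r=cv2.minAreaRect(X[m][:,:2].astype(np.float32)); print("rim",m.sum(),r, np.nanmedian(z[m]))
m=(b[...,2]>b[...,0]+25)&(abs(z-.045)<.012)&(x>.68)&(x<.85)&(y>-.35)&(y<.3)
Q=X[m][:,:2].astype(np.float32); r=cv2.minAreaRect(Q); print("stop",m.sum(),r,cv2.boxPoints(r),np.median(X[m][:,2]))
m=(abs(x-.66)<.09)&(y>-.05)&(y<.12)&(abs(z-.064)<.012)
r=cv2.minAreaRect(X[m][:,:2].astype(np.float32)); print("lying",m.sum(),r,cv2.boxPoints(r))
E
```

```text
rim 287 ((0.6763333082199097, -0.1537245810031891), (0.06541315466165543, 0.09486522525548935), 9.160850524902344) 0.16355240023169726
stop 1437 ((0.7474116683006287, -0.07835640013217926), (0.03298693895339966, 0.3976518511772156), 2.887239694595337) [[ 0.7209242   0.11938635]
 [ 0.7409541  -0.2777607 ]
 [ 0.77389914 -0.27609915]
 [ 0.75386924  0.12104791]] 0.044749836834371774
lying 2041 ((0.6599937677383423, 0.05283728614449501), (0.1857747882604599, 0.11161000281572342), 3.0087881088256836) [[ 0.56430525  0.10368978]
 [ 0.57016355 -0.00776637]
 [ 0.7556823   0.00198479]
 [ 0.749824    0.11344094]]
```

View pics/crop1.png

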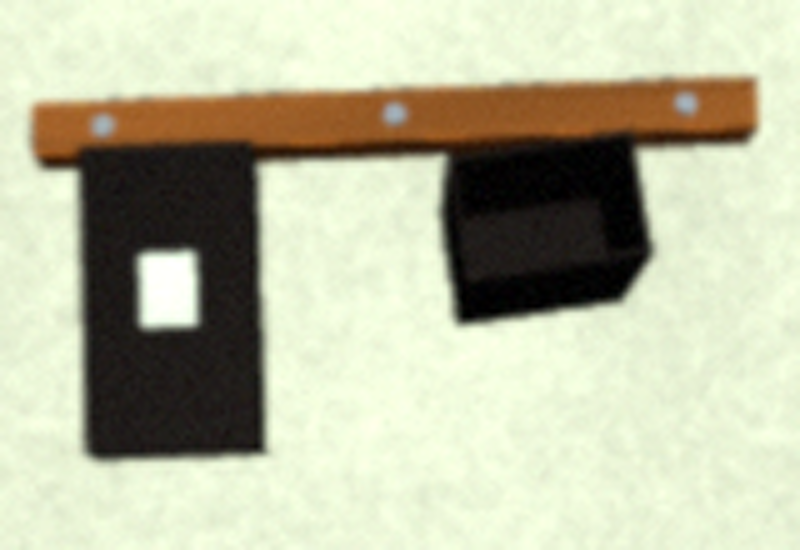

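The crop shows the chosen bin B at about (545,225), upright with its mouth open. It stands clear in front of the batten, right of the fixed lying bin (175,300). It is yawed about 6° from the stop.

```bash
python3 -m creep '{"grip":[0.014,0.014,0.014,0.014,0.014,0.014,0.014,0.014,0.014],"xyz":[[0,0,0],[0,0,0],[0,0,0],[0,0,0],[0,0,0],[0,0,0],[0,0,0],[0,0,0],[0,0,0]],"turn":[0.148,0.148,0.148,0.148,0.148,0.148,0.148,0.148,0]}' 20
cat >> h.py <<'E'
def to(x,y,z,yaw=None):
    s=env.state(); R=np.array(s["eef_rot"]); d=R.T@(np.array([x,y,z])-s["tcp_pos"])
    print("t",s["t"],"tcp",np.round(s["tcp_pos"],4),"yaw_y",np.degrees(np.arctan2(R[1,1],R[0,1])).round(2),"open",s["opening"],"F",np.round(s["wrist_force"],2),"joints",np.round(s["joint_pos"],1))
    print("tool shift",np.round(d,4))
E
python3 -c "
from h import *
to(.6765,-.154,.23)"
```

```text
t: 1.65
tcp_pos: [0.1258, 0.5354, 0.2313]
eef_rot: [[-0.156, 0.988, -0.0], [0.988, 0.156, 0.0], [0.0, -0.0, -1.0]]
wrist_force: [-0.9, -0.0, -0.8]
opening: 0.0141
grip_force: 0.0
t 1.65 tcp [0.1258 0.5354 0.2313] yaw_y 8.95 open 0.014084025355463218 F [-0.87 -0.01 -0.82] joints [ 69.1  18.7 -11.   60.3   0.  150.1]
tool shift [-0.7667  0.4367  0.0013]
```

```bash
python3 -m creep '{"grip":[0.014,0.014,0.014,0.014,0.014,0.014,0.014,0.014,0.014,0.014],"xyz":[[-0.04,0.023,0],[-0.04,0.023,0],[-0.04,0.023,0],[-0.04,0.023,0],[-0.04,0.023,0],[-0.04,0.023,0],[-0.04,0.023,0],[-0.04,0.023,0],[-0.04,0.023,0],[-0.04,0.023,0]],"turn":[0,0,0,0,0,0,0,0,0,0]}' >/dev/null
python3 -m creep '{"grip":[0.014,0.014,0.014,0.014,0.014,0.014,0.014,0.014,0.014,0.014],"xyz":[[-0.04,0.023,0],[-0.04,0.023,0],[-0.04,0.023,0],[-0.04,0.023,0],[-0.04,0.023,0],[-0.04,0.022,0],[-0.04,0.022,0],[-0.04,0.022,0],[-0.04,0.021,0],[0,0,0]],"turn":[0,0,0,0,0,0,0,0,0,0]}'
python3 - <<'E'
from h import *
to(.6765,-.154,.135)
p=vision.snapshot("top"); cv2.imwrite("pics/top2.png",cv2.resize(np.clip(p["pixels"][110:250,200:380]*2.5,0,255).astype(np.uint8),None,fx=4,fy=4))
p=vision.snapshot("side"); cv2.imwrite("pics/side2.png",cv2.resize(np.clip(p["pixels"][100:280,200:400]*1.5,0,255).astype(np.uint8),None,fx=3,fy=3))
E
```

```text
t: 3.65
tcp_pos: [0.6728, -0.1534, 0.2293]
eef_rot: [[-0.154, 0.988, 0.0], [0.988, 0.154, -0.002], [-0.002, 0.0, -1.0]]
wrist_force: [0.3, 1.0, -0.3]
opening: 0.0138
grip_force: 0.0
t 3.65 tcp [ 0.6728 -0.1534  0.2293] yaw_y 8.84 open 0.013781647913471567 F [ 0.32  0.97 -0.26] joints [-18.9  34.2  13.3  69.   -0.1  62.2]
tool shift [-0.001   0.0035  0.0943]
```

View pics/side2.png

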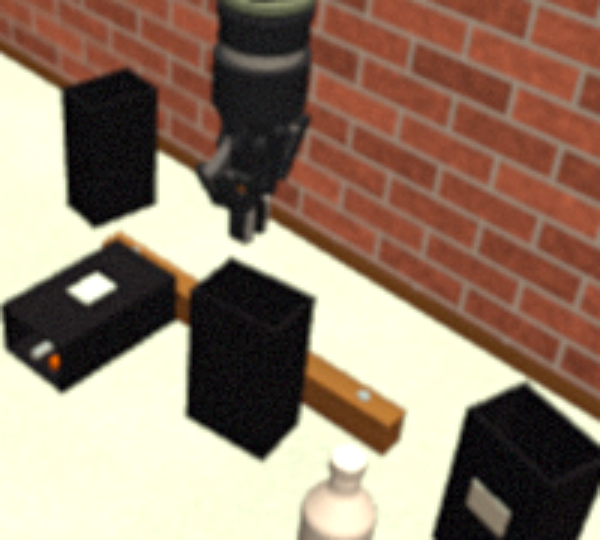

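The fingers (240,225 in the crop) are above the mouth of the bin (250,285). I'm going down into it.

```bash
python3 -m creep '{"grip":[0.014,0.014,0.014,0.014,0.014,0.014,0.014],"xyz":[[-0.001,0.0035,0.02],[0,0,0.02],[0,0,0.02],[0,0,0.015],[0,0,0.012],[0,0,0.007],[0,0,0]],"turn":[0,0,0,0,0,0,0]}'
python3 -m creep '{"grip":[0.014,0.014,0.014,0.014,0.014,0.014,0.014,0.014],"xyz":[[0,-0.003,0],[0,-0.003,0],[0,-0.003,0],[0,-0.003,0],[0,-0.003,0],[0,-0.003,0],[0,-0.002,0],[0,0,0]],"turn":[0,0,0,0,0,0,0,0]}'
python3 - <<'E'
from h import *
to(.6765,-.154,.135)
p=vision.snapshot("side"); cv2.imwrite("pics/side3.png",cv2.resize(np.clip(p["pixels"][100:280,200:400]*1.5,0,255).astype(np.uint8),None,fx=3,fy=3))
E
```

```text
t: 4.45
tcp_pos: [0.6735, -0.1478, 0.1367]
eef_rot: [[-0.157, 0.988, -0.001], [0.988, 0.157, 0.001], [0.001, -0.001, -1.0]]
wrist_force: [-0.2, 0.2, -0.0]
opening: 0.0141
grip_force: 0.0
t: 5.25
tcp_pos: [0.6542, -0.1519, 0.1373]
eef_rot: [[-0.155, 0.988, -0.0], [0.988, 0.155, -0.0], [-0.0, -0.0, -1.0]]
wrist_force: [0.8, -0.3, 1.0]
opening: 0.0139
grip_force: 0.2
t 5.25 tcp [ 0.6542 -0.1519  0.1373] yaw_y 8.92 open 0.013886150641995923 F [ 0.82 -0.33  0.99] joints [-19.4  35.4   1.7  56.3  -0.   61.7]
tool shift [-0.0055  0.0217  0.0023]
```

View pics/side3.png

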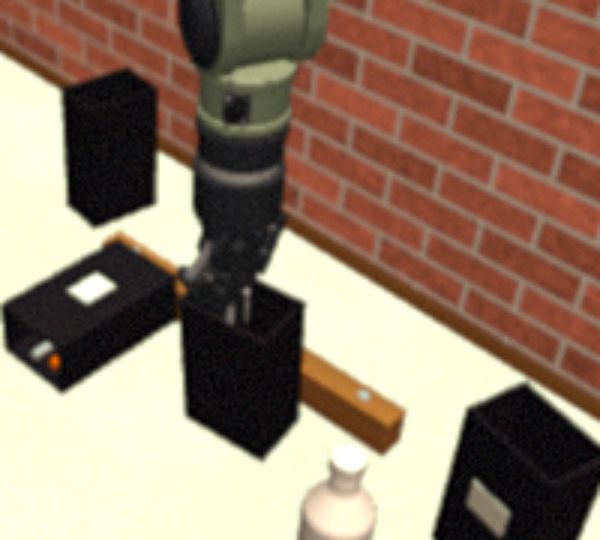

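The bin has begun to tip: its top is now at x≈180–300 in the crop and its lower corner stays put at (262,457). I'll carry on slowly to the balance point.

```bash
python3 -m creep '{"grip":[0.017,0.017,0.017,0.017,0.017,0.017,0.017,0.017,0.017,0.017,0.017,0.017],"xyz":[[-0.001,-0.003,-0.001],[-0.001,-0.003,-0.001],[-0.001,-0.003,-0.001],[-0.001,-0.003,-0.001],[-0.001,-0.003,-0.001],[0,-0.003,-0.001],[0,-0.003,-0.001],[0,-0.003,-0.001],[0,-0.003,-0.001],[0,-0.003,-0.001],[0,-0.003,0],[0,-0.003,0]],"turn":[0,0,0,0,0,0,0,0,0,0,0,0]}'
python3 -m creep '{"grip":[0.017,0.017,0.017,0.017,0.017,0.017,0.017],"xyz":[[0,-0.002,0],[0,-0.002,0],[0,-0.002,0],[0,-0.002,0],[0,-0.002,0],[0,-0.002,0],[0,0,0]],"turn":[0,0,0,0,0,0,0]}'
python3 - <<'E'
from h import *
to(.6765,-.154,.135)
p=vision.snapshot("side"); cv2.imwrite("pics/side4.png",cv2.resize(np.clip(p["pixels"][100:280,200:400]*1.5,0,255).astype(np.uint8),None,fx=3,fy=3))
E
```

```text
t: 6.5
tcp_pos: [0.6195, -0.1624, 0.1473]
eef_rot: [[-0.155, 0.988, 0.0], [0.988, 0.155, -0.0], [-0.0, 0.0, -1.0]]
wrist_force: [-1.2, 0.8, -0.0]
opening: 0.0168
grip_force: 0.1
t: 7.2
tcp_pos: [0.6076, -0.1642, 0.1473]
eef_rot: [[-0.155, 0.988, -0.0], [0.988, 0.155, 0.0], [0.0, -0.0, -1.0]]
wrist_force: [-0.2, -0.2, -0.2]
opening: 0.0171
grip_force: 0.0
t 7.2 tcp [ 0.6076 -0.1642  0.1473] yaw_y 8.93 open 0.017115610001609178 F [-0.17 -0.22 -0.19] joints [-21.8  30.6  -5.2  54.2  -0.   59.2]
tool shift [-0.0007  0.0697  0.0122]
```

View pics/side4.png

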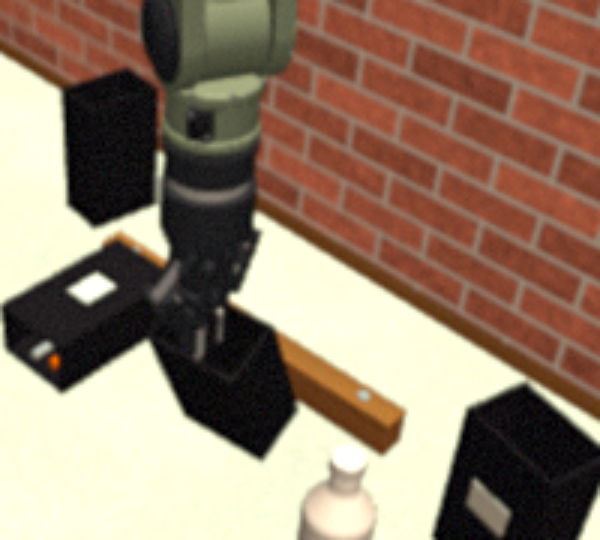

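```bash
cat >> h.py <<'E'
P0=np.array([.6765,-.154]); 
def tilt(yaw=9.0,v0=-.047,save=None):
    """tilt (deg from upright), pivot u (m, from initial bin centre along yaw) from the bin's -y wall, side camera"""
    p=vision.snapshot("side"); X=cloud(p); a=np.radians(yaw); ex=np.array([np.cos(a),np.sin(a)]); ey=np.array([-ex[1],ex[0]])
    u=(X[...,:2]-P0)@ex; v=(X[...,:2]-P0)@ey; z=X[...,2]
    dark=p["pixels"].astype(int).sum(2)<150
    m=(np.abs(v-v0)<.008)&(u>-.26)&(u<.09)&(z>.004)&(z<.19)&dark
    n,l,st,_=cv2.connectedComponentsWithStats(m.astype(np.uint8)); k=1+np.argmax(st[1:,4]); m=l==k
    Q=np.stack([u[m],z[m]],1).astype(np.float32); r=cv2.minAreaRect(Q); b=cv2.boxPoints(r)
    e=[b[1]-b[0],b[2]-b[1]]; L=max(e,key=np.linalg.norm); L=L if L[1]>0 else -L
    yw=np.polyfit(u[m],v[m],1)[0]
    print("wall pts",m.sum(),"size mm",np.round(np.array(r[1])*1e3),"tilt",np.degrees(np.arctan2(-L[0],L[1])).round(1),"corners mm",np.round(b*1e3).tolist(),"v",np.median(v[m]).round(4),"dyaw",np.degrees(np.arctan(yw)).round(1))
    if save: cv2.imwrite(f"pics/{save}.png",cv2.resize(np.clip(p["pixels"][100:280,200:400]*1.5,0,255).astype(np.uint8),None,fx=3,fy=3))
E
python3 -c "
from h import *
tilt()"
python3 -m creep '{"grip":[0.016,0.016,0.015,0.015,0.014,0.014,0.013,0.013,0.012,0.012],"xyz":[[0,-0.0025,0],[0,-0.003,0],[0,-0.0035,0],[0,-0.0035,0.0005],[0,-0.0035,0.0005],[0,-0.0035,0.001],[0,-0.0035,0.001],[0,-0.0035,0.001],[0,-0.003,0.001],[0,0,0]],"turn":[0,0,0,0,0,0,0,0,0,0]}'
python3 -c "
from h import *
tilt()"
```

```text
wall pts 604 size mm [ 66. 162.] tilt 22.7 corners mm [[-95.0, 155.0], [-32.0, 6.0], [29.0, 31.0], [-34.0, 180.0]] v -0.0495 dyaw -1.0
t: 8.3
tcp_pos: [0.5781, -0.1688, 0.1421]
eef_rot: [[-0.155, 0.988, -0.001], [0.988, 0.155, 0.0], [0.0, -0.001, -1.0]]
wrist_force: [0.1, -0.5, -0.6]
opening: 0.0122
grip_force: 0.1
wall pts 570 size mm [ 64. 163.] tilt 35.8 corners mm [[-129.0, 136.0], [-33.0, 4.0], [19.0, 41.0], [-77.0, 174.0]] v -0.0496 dyaw -0.1
```

```bash
python3 -m creep '{"grip":[0.012,0.012,0.012,0.012,0.012,0.012,0.012,0.012,0.012,0.012,0.012,0.012],"xyz":[[0,-0.003,0.001],[0,-0.003,0.001],[0,-0.003,0.001],[0,-0.003,0.0015],[0,-0.003,0.0015],[0,-0.003,0.0015],[0,-0.003,0.0015],[0,-0.003,0.0015],[0,-0.003,0.0015],[0,-0.003,0.0015],[0,-0.003,0.0015],[0,0,0]],"turn":[0,0,0,0,0,0,0,0,0,0,0,0]}'
python3 -c "
from h import *
tilt()"
```

```text
t: 9.55
tcp_pos: [0.5455, -0.1738, 0.127]
eef_rot: [[-0.155, 0.988, -0.001], [0.988, 0.155, 0.0], [0.0, -0.001, -1.0]]
wrist_force: [-1.7, 0.1, 0.2]
opening: 0.012
grip_force: 0.3
wall pts 582 size mm [ 62. 161.] tilt 47.8 corners mm [[-151.0, 114.0], [-32.0, 5.0], [10.0, 52.0], [-109.0, 160.0]] v -0.0496 dyaw -0.0
```

```bash
python3 -m creep '{"grip":[0.012,0.012,0.012,0.012,0.012,0.012,0.012,0.012,0.012,0.012,0.012],"xyz":[[0,-0.0025,0.0015],[0,-0.0025,0.0015],[0,-0.0025,0.0015],[0,-0.0025,0.0015],[0,-0.0025,0.0015],[0,-0.0025,0.0015],[0,-0.0025,0.0015],[0,-0.0025,0.0015],[0,-0.0025,0.0015],[0,-0.0025,0.0015],[0,0,0]],"turn":[0,0,0,0,0,0,0,0,0,0,0]}'
python3 -c "
from h import *
tilt()"
python3 -m creep '{"grip":[0.012,0.012,0.012,0.012,0.012],"xyz":[[0,0.002,0],[0,0.002,0],[0,0.002,0],[0,0.002,0],[0,0,0]],"turn":[0,0,0,0,0]}'
python3 -c "
from h import *
tilt(save='side5')"
```

```text
t: 10.7
tcp_pos: [0.5208, -0.1777, 0.112]
eef_rot: [[-0.155, 0.988, -0.001], [0.988, 0.155, 0.0], [0.0, -0.001, -1.0]]
wrist_force: [-0.5, -1.1, -0.2]
opening: 0.012
grip_force: 0.3
wall pts 627 size mm [ 63. 162.] tilt 57.7 corners mm [[-169.0, 91.0], [-32.0, 5.0], [2.0, 58.0], [-135.0, 144.0]] v -0.0498 dyaw 0.1
t: 11.25
tcp_pos: [0.5298, -0.1765, 0.1123]
eef_rot: [[-0.156, 0.988, 0.001], [0.988, 0.156, -0.0], [-0.0, 0.001, -1.0]]
wrist_force: [-0.2, 0.9, -0.5]
opening: 0.012
grip_force: 0.4
wall pts 610 size mm [ 63. 162.] tilt 54.4 corners mm [[-163.0, 100.0], [-31.0, 6.0], [5.0, 57.0], [-126.0, 151.0]] v -0.0497 dyaw 0.1
```

```bash
python3 -m creep '{"grip":[0.012,0.012,0.012,0.012,0.012,0.012,0.012,0.012,0.012,0.012,0.012,0.012],"xyz":[[0,-0.0025,0.0014],[0,-0.0025,0.0014],[0,-0.0025,0.0014],[0,-0.0025,0.0014],[0,-0.0025,0.0014],[0,-0.002,0.0014],[0,-0.002,0.0014],[0,-0.002,0.0014],[0,-0.002,0.0014],[0,-0.002,0.0014],[0,-0.002,0.0014],[0,0,0]],"turn":[0,0,0,0,0,0,0,0,0,0,0,0]}'
python3 -c "
from h import *
tilt()"
python3 -m creep '{"grip":[0.012,0.012,0.012,0.012,0.012],"xyz":[[0,0.0015,0],[0,0.0015,0],[0,0.0015,0],[0,0.0015,0],[0,0,0]],"turn":[0,0,0,0,0]}'
python3 -c "
from h import *
tilt()"
```

```text
t: 12.5
tcp_pos: [0.5047, -0.1803, 0.0966]
eef_rot: [[-0.155, 0.988, -0.001], [0.988, 0.155, 0.0], [0.0, -0.001, -1.0]]
wrist_force: [-0.8, -0.2, 0.3]
opening: 0.0121
grip_force: 0.3
wall pts 655 size mm [ 62. 162.] tilt 64.5 corners mm [[-179.0, 74.0], [-33.0, 4.0], [-6.0, 61.0], [-152.0, 130.0]] v -0.0498 dyaw 0.3
t: 13.05
tcp_pos: [0.5114, -0.1794, 0.0969]
eef_rot: [[-0.156, 0.988, 0.0], [0.988, 0.156, -0.0], [-0.0, 0.0, -1.0]]
wrist_force: [-0.4, -1.1, 0.9]
opening: 0.012
grip_force: 0.6
wall pts 658 size mm [ 64. 161.] tilt 65.0 corners mm [[-172.0, 73.0], [-26.0, 5.0], [1.0, 62.0], [-145.0, 130.0]] v -0.05 dyaw 0.1
```

The bin now slides towards the stop at a steady 65° tilt. I'm pushing on while turning it gently parallel to the stop.

```bash
python3 -m creep '{"grip":[0.012,0.012,0.012,0.012,0.012,0.012,0.012,0.012,0.012,0.012],"xyz":[[0,0.002,0],[0,0.002,0],[0,0.002,0],[0,0.002,0],[0,0.002,0],[0,0.002,0],[0,0.002,0],[0,0.002,0],[0,0.002,0],[0,0,0]],"turn":[0.004,0.004,0.004,0.004,0.004,0.004,0.004,0.004,0.004,0]}'
python3 -c "
from h import *
tilt()"
```

```text
t: 14.1
tcp_pos: [0.5293, -0.1769, 0.0969]
eef_rot: [[-0.12, 0.993, 0.0], [0.993, 0.12, -0.0], [-0.0, 0.0, -1.0]]
wrist_force: [-0.9, -1.3, 0.5]
opening: 0.012
grip_force: 0.5
wall pts 650 size mm [ 63. 170.] tilt 65.5 corners mm [[-155.0, 73.0], [-0.0, 3.0], [26.0, 60.0], [-128.0, 131.0]] v -0.0512 dyaw 0.2
```

```bash
python3 -m creep '{"grip":[0.012,0.012,0.012,0.012,0.012,0.012,0.012,0.012,0.012,0.012,0.012],"xyz":[[0,0.002,0],[0,0.002,0],[0,0.002,0],[0,0.002,0],[0,0.002,0],[0,0.002,0],[0,0.002,0],[0,0.002,0],[0,0.002,0],[0,0.002,0],[0,0,0]],"turn":[0.006,0.006,0.006,0.006,0.006,0.006,0.006,0.006,0.006,0.006,0]}'
python3 -c "
from h import *
tilt(save='side6')"
```

```text
t: 15.25
tcp_pos: [0.5492, -0.175, 0.0969]
eef_rot: [[-0.06, 0.998, 0.0], [0.998, 0.06, -0.0], [-0.0, 0.0, -1.0]]
wrist_force: [-0.4, -0.3, -0.2]
opening: 0.012
grip_force: 0.6
wall pts 669 size mm [ 63. 205.] tilt 65.6 corners mm [[-135.0, 73.0], [52.0, -12.0], [78.0, 46.0], [-109.0, 131.0]] v -0.0533 dyaw 0.5
```

```bash
sed -i 's/(u<.09)/(u<umax)/; s/save=None)/save=None,umax=.09)/' h.py
python3 -m creep '{"grip":[0.012,0.012,0.012,0.012,0.012,0.012,0.012,0.012],"xyz":[[0,0.002,0],[0,0.002,0],[0,0.002,0],[0,0.002,0],[0,0.002,0],[0,0.002,0],[0,0.002,0],[0,0,0]],"turn":[0,0,0,0,0,0,0,0]}'
python3 -c "
from h import *
tilt(v0=-.053,umax=.02)
p=vision.snapshot('top');X=cloud(p);cv2.imwrite('pics/top7.png',cv2.resize(np.clip(p['pixels'][110:250,200:380]*2.5,0,255).astype(np.uint8),None,fx=4,fy=4))"
```

```text
t: 16.1
tcp_pos: [0.5632, -0.1742, 0.0969]
eef_rot: [[-0.06, 0.998, 0.0], [0.998, 0.06, -0.0], [-0.0, 0.0, -1.0]]
wrist_force: [-0.9, 0.7, 0.8]
opening: 0.0123
grip_force: 0.6
wall pts 513 size mm [ 63. 151.] tilt 64.7 corners mm [[-119.0, 74.0], [17.0, 9.0], [44.0, 66.0], [-93.0, 131.0]] v -0.0548 dyaw 0.1
```

View pics/top7.png

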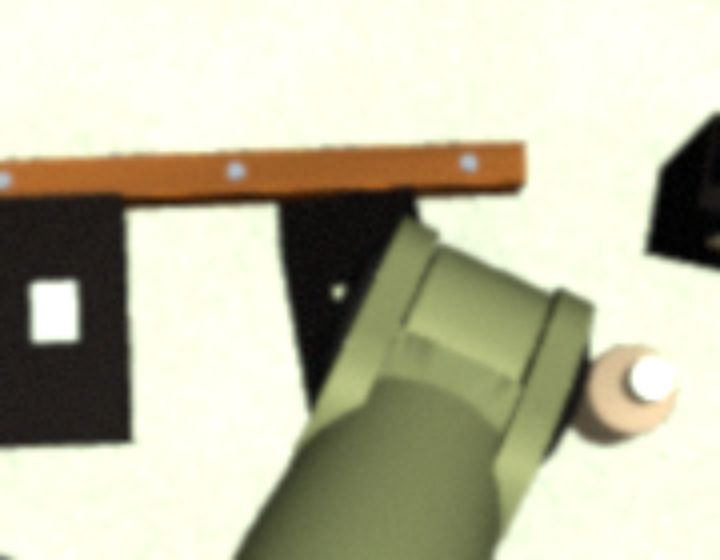

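The base (280–415, 195 in the crop) is nearly at the batten, still a few degrees yawed. Pushing on will close it square.

```bash
python3 -m creep '{"grip":[0.012,0.012,0.012,0.012,0.012,0.012],"xyz":[[0,0.0015,0],[0,0.0015,0],[0,0.0015,0],[0,0.0015,0],[0,0.0015,0],[0,0,0]],"turn":[0,0,0,0,0,0]}'
python3 -c "
from h import *
tilt(v0=-.055,umax=.02)"
```

```text
t: 16.8
tcp_pos: [0.5704, -0.1737, 0.0969]
eef_rot: [[-0.06, 0.998, 0.0], [0.998, 0.06, -0.0], [-0.0, 0.0, -1.0]]
wrist_force: [-1.8, 0.6, 1.0]
opening: 0.0119
grip_force: 0.9
wall pts 474 size mm [ 64. 142.] tilt 65.1 corners mm [[-113.0, 73.0], [15.0, 13.0], [42.0, 71.0], [-86.0, 131.0]] v -0.0556 dyaw 0.0
```

Base is in contact with the stop now. I'm lowering slowly along the constrained path.

```bash
python3 -m creep '{"grip":[0.012,0.012,0.012,0.012,0.012,0.012,0.012,0.012,0.012,0.012,0.012,0.012],"xyz":[[0,-0.0005,0.001],[0,-0.0005,0.001],[0,-0.0005,0.001],[0,-0.0005,0.001],[0,-0.0005,0.001],[0,-0.0005,0.001],[0,-0.0005,0.001],[0,-0.0005,0.001],[0,-0.0005,0.001],[0,-0.0005,0.001],[0,-0.0005,0.001],[0,0,0]],"turn":[0,0,0,0,0,0,0,0,0,0,0,0]}'
python3 -c "
from h import *
tilt(v0=-.055,umax=.02)"
```

```text
t: 18.05
tcp_pos: [0.5646, -0.174, 0.0857]
eef_rot: [[-0.06, 0.998, -0.0], [0.998, 0.06, 0.0], [0.0, -0.0, -1.0]]
wrist_force: [-1.5, -0.2, 0.7]
opening: 0.0118
grip_force: 0.7
wall pts 473 size mm [ 63. 137.] tilt 70.1 corners mm [[-114.0, 60.0], [14.0, 13.0], [36.0, 73.0], [-93.0, 119.0]] v -0.0554 dyaw -0.2
```

```bash
python3 -m creep '{"grip":[0.012,0.012,0.012,0.012,0.012,0.012,0.012,0.012,0.012,0.012,0.012,0.012],"xyz":[[0,-0.0005,0.0011],[0,-0.0005,0.0011],[0,-0.0005,0.0011],[0,-0.0005,0.0011],[0,-0.0004,0.0011],[0,-0.0004,0.0011],[0,-0.0004,0.0011],[0,-0.0004,0.0011],[0,-0.0004,0.0011],[0,-0.0004,0.0011],[0,-0.0004,0.0011],[0,0,0]],"turn":[0,0,0,0,0,0,0,0,0,0,0,0]}'
python3 -c "
from h import *
tilt(v0=-.055,umax=.02)"
```

```text
t: 19.3
tcp_pos: [0.5598, -0.1743, 0.0736]
eef_rot: [[-0.06, 0.998, -0.0], [0.998, 0.06, 0.0], [0.0, -0.0, -1.0]]
wrist_force: [-0.6, -0.4, 0.3]
opening: 0.0118
grip_force: 0.6
wall pts 479 size mm [ 63. 135.] tilt 75.4 corners mm [[-114.0, 47.0], [17.0, 13.0], [32.0, 73.0], [-98.0, 107.0]] v -0.0551 dyaw -0.5
```

```bash
python3 -m creep '{"grip":[0.012,0.012,0.012,0.012,0.012,0.012,0.012,0.012,0.012,0.012,0.012,0.012],"xyz":[[0,-0.0004,0.0011],[0,-0.0004,0.0011],[0,-0.0004,0.0011],[0,-0.0004,0.0011],[0,-0.0003,0.0011],[0,-0.0003,0.0011],[0,-0.0003,0.0011],[0,-0.0003,0.0011],[0,-0.0003,0.0011],[0,-0.0003,0.0011],[0,-0.0003,0.0011],[0,0,0]],"turn":[0,0,0,0,0,0,0,0,0,0,0,0]}'
python3 -c "
from h import *
tilt(v0=-.055,umax=.02)"
```

```text
t: 20.55
tcp_pos: [0.5562, -0.1745, 0.0615]
eef_rot: [[-0.06, 0.998, -0.0], [0.998, 0.06, 0.0], [0.0, -0.0, -1.0]]
wrist_force: [-1.5, 0.1, -0.5]
opening: 0.0122
grip_force: 0.6
wall pts 479 size mm [ 62. 134.] tilt 80.1 corners mm [[-114.0, 34.0], [18.0, 11.0], [29.0, 72.0], [-103.0, 95.0]] v -0.055 dyaw -0.8
```

```bash
python3 -m creep '{"grip":[0.012,0.012,0.012,0.012,0.012,0.012,0.012,0.012,0.012,0.012,0.012,0.012],"xyz":[[0,-0.0003,0.0011],[0,-0.0003,0.0011],[0,-0.0003,0.0011],[0,-0.0003,0.0011],[0,-0.0003,0.0011],[0,-0.0002,0.0011],[0,-0.0002,0.0011],[0,-0.0002,0.0011],[0,-0.0002,0.0011],[0,-0.0002,0.0011],[0,-0.0002,0.0011],[0,0,0]],"turn":[0,0,0,0,0,0,0,0,0,0,0,0]}'
python3 -c "
from h import *
tilt(v0=-.055,umax=.02)"
```

```text
t: 21.8
tcp_pos: [0.5534, -0.1747, 0.0494]
eef_rot: [[-0.06, 0.998, -0.0], [0.998, 0.06, 0.0], [0.0, -0.0, -1.0]]
wrist_force: [-1.7, -0.3, -0.1]
opening: 0.0119
grip_force: 0.8
wall pts 477 size mm [ 61. 130.] tilt 85.0 corners mm [[-111.0, 22.0], [18.0, 10.0], [24.0, 72.0], [-105.0, 83.0]] v -0.055 dyaw -0.9
```

```bash
python3 -m creep '{"grip":[0.012,0.012,0.012,0.012,0.012,0.012,0.012,0.012,0.012,0.012,0.012,0.012],"xyz":[[0,-0.0002,0.0009],[0,-0.0002,0.0009],[0,-0.0001,0.0009],[0,-0.0001,0.0009],[0,-0.0001,0.0009],[0,-0.0001,0.0009],[0,-0.0001,0.0009],[0,-0.0001,0.0009],[0,-0.0001,0.0009],[0,-0.0001,0.0009],[0,-0.0001,0.0009],[0,0,0]],"turn":[0,0,0,0,0,0,0,0,0,0,0,0]}'
python3 -c "
from h import *
tilt(v0=-.055,umax=.02)"
```

```text
t: 23.05
tcp_pos: [0.5519, -0.1747, 0.0394]
eef_rot: [[-0.06, 0.998, -0.001], [0.998, 0.06, 0.0], [0.0, -0.001, -1.0]]
wrist_force: [-3.5, 0.2, 0.5]
opening: 0.0119
grip_force: 1.8
wall pts 474 size mm [ 63. 127.] tilt 88.4 corners mm [[-109.0, 10.0], [18.0, 7.0], [19.0, 70.0], [-107.0, 73.0]] v -0.0548 dyaw -0.9
```

```bash
python3 -m creep '{"grip":[0.012,0.012,0.012,0.012,0.012,0.012,0.012,0.012,0.012,0.012,0.012,0.012],"xyz":[[0,-0.0001,0.0007],[0,-0.0001,0.0007],[0,-0.0001,0.0007],[0,-0.0001,0.0007],[0,-0.0001,0.0007],[0,-0.0001,0.0007],[0,-0.0001,0.0007],[0,-0.0001,0.0007],[0,-0.0001,0],[0,-0.0001,0],[0,-0.0001,0],[0,0,0]],"turn":[0,0,0,0,0,0,0,0,0,0,0,0]}'
python3 -c "
from h import *
tilt(v0=-.055,umax=.02)"
```

```text
t: 24.3
tcp_pos: [0.5512, -0.1748, 0.0341]
eef_rot: [[-0.06, 0.998, 0.0], [0.998, 0.06, 0.0], [0.0, 0.0, -1.0]]
wrist_force: [-4.0, 0.5, -0.2]
opening: 0.0119
grip_force: 2.0
wall pts 475 size mm [129.  64.] tilt -89.1 corners mm [[-109.0, 69.0], [-108.0, 4.0], [21.0, 7.0], [20.0, 71.0]] v -0.0547 dyaw -1.0
```

The bin lies flat. I'm backing off, then turning the opened fingers parallel to the stop to square it up.

```bash
python3 -m creep '{"grip":[0.012,0.012,0.02,0.03,0.05,0.07,0.085,0.085,0.085,0.085,0.085,0.085],"xyz":[[0,-0.005,0],[0,-0.015,0],[0,-0.02,0],[0,-0.02,0],[0,0,0],[0,0,0],[0,0,0],[0,0,0],[0,0,0],[0,0,0],[0,0,0],[0,0,0]],"turn":[0,0,0,0,-0.148,-0.148,-0.148,-0.148,-0.148,-0.148,-0.148,-0.148]}' >/dev/null
python3 -m creep '{"grip":[0.085,0.085,0.085,0.085],"xyz":[[0,0,0],[0,0,0],[0,0,0],[0,0,0]],"turn":[-0.148,-0.148,-0.081,0]}'
python3 - <<'E'
from h import *
p=vision.snapshot("top"); X=cloud(p); x,y,z=X[...,0],X[...,1],X[...,2]
cv2.imwrite("pics/top8.png",cv2.resize(np.clip(p["pixels"][110:250,200:380]*2.5,0,255).astype(np.uint8),None,fx=4,fy=4))
dark=p["pixels"].astype(int).sum(2)<90
m=(abs(z-.064)<.008)&(y<-.06)&(y>-.27)&(x>.5)&(x<.76)&dark
n,l,st,_=cv2.connectedComponentsWithStats(m.astype(np.uint8)); m=l==1+np.argmax(st[1:,4])
r=cv2.minAreaRect(X[m][:,:2].astype(np.float32)); print(m.sum(),r,np.round(cv2.boxPoints(r),4).tolist())
to(.56,-.17,.034)
E
```

```text
t: 25.95
tcp_pos: [0.4931, -0.1794, 0.0349]
eef_rot: [[-0.999, -0.05, 0.004], [-0.05, 0.999, -0.002], [-0.004, -0.002, -1.0]]
wrist_force: [0.0, -0.4, -0.3]
opening: 0.0849
grip_force: 0.0
1788 ((0.6508173942565918, -0.16380882263183594), (0.16609817743301392, 0.09494522958993912), 7.686262130737305) [[0.5622000098228455, -0.12790000438690186], [0.5748999714851379, -0.22200000286102295], [0.7394999861717224, -0.1996999979019165], [0.7268000245094299, -0.10570000112056732]]
t 26.0 tcp [ 0.4928 -0.1792  0.0348] yaw_y 92.77 open 0.08522106818226774 F [-0.91  0.9   0.09] joints [-28.1  28.5 -29.   32.3   0.  -30.8]
tool shift [-0.0676  0.0059  0.001 ]
```

View pics/top8.png

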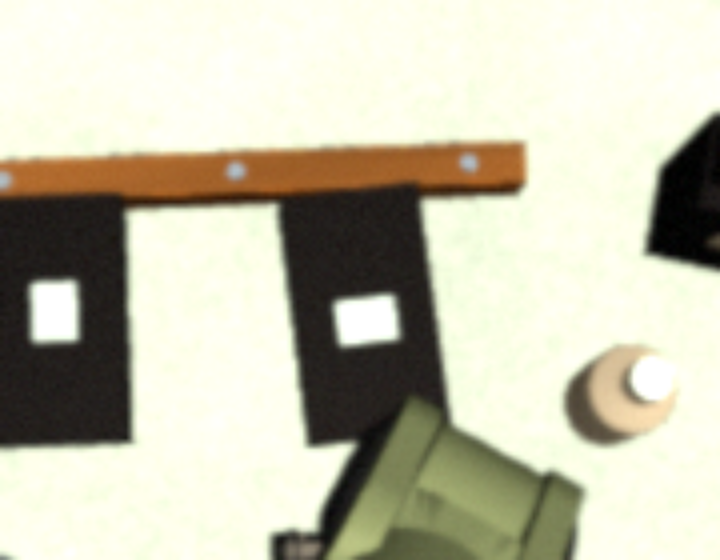

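The bin lies at crop (365,310) with its right base corner on the batten and about 5° of yaw left. I'll push the left side-wall rim with closed fingertips to square it.

```bash
python3 -m creep '{"grip":[0,0,0,0,0,0,0,0],"xyz":[[0,0.013,0],[0,0.013,0],[0,0.013,0],[-0.015,0.013,0.003],[-0.015,0,0.003],[-0.01,0,0.003],[-0.005,0,0.003],[0,0,0]],"turn":[0,0,0,0,0,0,0,0]}'
python3 -m creep '{"grip":[0,0,0,0,0,0,0,0,0,0,0],"xyz":[[-0.003,0,0],[-0.003,0,0],[-0.002,0,0],[-0.001,0.001,0],[-0.001,0.0015,0],[-0.001,0.0015,0],[-0.001,0.0015,0],[-0.001,0.0015,0],[-0.001,0.0015,0],[-0.001,0.0015,0],[0,0,0]],"turn":[0,0,0,0,0,0,0,0,0,0,0]}'
cat >> h.py <<'E'
def lying():
    p=vision.snapshot("top"); X=cloud(p); x,y,z=X[...,0],X[...,1],X[...,2]
    dark=p["pixels"].astype(int).sum(2)<90
    m=(abs(z-.064)<.008)&(y<-.04)&(y>-.27)&(x>.5)&(x<.76)&dark
    n,l,st,_=cv2.connectedComponentsWithStats(m.astype(np.uint8)); m=l==1+np.argmax(st[1:,4])
    r=cv2.minAreaRect(X[m][:,:2].astype(np.float32)); print(m.sum(),r,np.round(cv2.boxPoints(r),4).tolist())
    return p
E
python3 -c "
from h import *
lying();to(.56,-.16,.022)"
```

```text
t: 26.8
tcp_pos: [0.5337, -0.1239, 0.0216]
eef_rot: [[-0.999, -0.051, -0.001], [-0.051, 0.999, 0.0], [0.001, 0.0, -1.0]]
wrist_force: [-0.4, -0.3, -0.2]
opening: 0.0004
grip_force: 0.0
t: 27.9
tcp_pos: [0.5482, -0.1133, 0.0221]
eef_rot: [[-0.999, -0.051, 0.0], [-0.051, 0.999, 0.0], [-0.0, 0.0, -1.0]]
wrist_force: [-0.1, -0.3, 0.2]
opening: 0.0001
grip_force: 0.0
1113 ((0.6514328718185425, -0.16292321681976318), (0.16547487676143646, 0.09392202645540237), 7.0276312828063965) [[0.5636000037193298, -0.12639999389648438], [0.5751000046730042, -0.21969999372959137], [0.739300012588501, -0.19939999282360077], [0.7278000116348267, -0.10620000213384628]]
t 27.95 tcp [ 0.5482 -0.1134  0.0221] yaw_y 92.89 open 8.862464935503258e-05 F [ 0.26 -0.61  0.35] joints [-19.2  32.5 -23.8  33.7  -0.  -22.1]
tool shift [-0.0095 -0.0471  0.0001]
```

```bash
python3 -m creep '{"grip":[0,0,0,0,0,0,0,0,0,0,0,0],"xyz":[[0,-0.011,0],[0,0,0],[-0.002,0,0],[-0.0015,0.001,0],[-0.001,0.0015,0],[-0.001,0.0015,0],[-0.001,0.0015,0],[-0.001,0.0015,0],[-0.001,0.0015,0],[-0.001,0.0015,0],[-0.001,0.0015,0],[0,0,0]],"turn":[0,0,0,0,0,0,0,0,0,0,0,0]}'
python3 -c "
from h import *
lying();to(.56,-.16,.022)"
```

```text
t: 29.15
tcp_pos: [0.5588, -0.1123, 0.0221]
eef_rot: [[-0.999, -0.051, 0.0], [-0.051, 0.999, 0.0], [-0.0, 0.0, -1.0]]
wrist_force: [1.2, 0.6, 0.2]
opening: 0.0003
grip_force: 0.0
959 ((0.688994824886322, -0.15844827890396118), (0.0966581329703331, 0.09244713187217712), 2.463926315307617) [[0.638700008392334, -0.11429999768733978], [0.6427000164985657, -0.20669999718666077], [0.739300012588501, -0.20260000228881836], [0.7353000044822693, -0.11020000278949738]]
t 29.2 tcp [ 0.5588 -0.1124  0.0221] yaw_y 92.89 open -0.00022727125718294494 F [-0.19 -0.73  0.27] joints [-18.8  33.3 -22.2  34.5   0.  -21.7]
tool shift [ 0.0012 -0.0476  0.0001]
```

```bash
python3 -m creep '{"grip":[0,0,0,0.03,0.06,0.085,0.085,0.085,0.085,0.085,0.085],"xyz":[[0.005,0,0],[0.015,0,0],[0.01,-0.02,0],[0,-0.03,0],[0,0,0],[0,0,0],[0,0,0],[-0.01,0,0],[-0.01,0,0],[-0.005,0,0],[0,0,0]],"turn":[0,0,0,0,0,0,0,0,0,0,0]}'
python3 -m creep '{"grip":[0.085,0.085,0.085,0.085,0.085,0.085,0.085,0.085,0.085,0.085],"xyz":[[-0.002,0,0],[-0.001,0,0],[-0.001,0,0],[-0.001,0,0],[-0.001,0,0],[-0.001,0,0],[-0.001,0,0],[-0.001,0,0],[0,0,0],[0,0,0]],"turn":[0,0,0,0,0,0,0,0,0,0]}'
```

```text
t: 30.3
tcp_pos: [0.5575, -0.1624, 0.0221]
eef_rot: [[-0.999, -0.051, 0.001], [-0.051, 0.999, -0.0], [-0.001, -0.0, -1.0]]
wrist_force: [0.7, 0.0, -0.3]
opening: 0.0852
grip_force: 0.0
t: 31.3
tcp_pos: [0.5633, -0.1625, 0.0219]
eef_rot: [[-0.999, -0.049, -0.003], [-0.049, 0.999, -0.001], [0.003, -0.001, -1.0]]
wrist_force: [-5.4, -1.6, 3.6]
opening: 0.0849
grip_force: 2.9
```

It is pressed home (5 N, stalled). Now I retreat and check.

```bash
python3 -m creep '{"grip":[0.085,0.085,0.085,0.085,0.085,0.085,0.085,0.085,0.085,0.085,0.085],"xyz":[[0.005,0,0],[0.015,0,0],[0.03,0,0],[0.04,0,0],[0.03,0,-0.03],[0,0,-0.04],[0,0,-0.04],[0,0,-0.04],[0,0,-0.02],[0,0,0],[0,0,0]],"turn":[0,0,0,0,0,0,0,0,0,0,0]}'
python3 - <<'E'
from h import *
p=lying(); cv2.imwrite("pics/top9.png",cv2.resize(np.clip(p["pixels"][110:250,200:380]*2.5,0,255).astype(np.uint8),None,fx=4,fy=4))
for q in("spray_can","white_bottle","screwdriver"):
    for d in vision.landmark_of(q,p)[:1]: print(q,np.round(d["position"],3))
E
```

```text
t: 32.4
tcp_pos: [0.4455, -0.1683, 0.1921]
eef_rot: [[-0.999, -0.05, 0.001], [-0.05, 0.999, -0.0], [-0.001, -0.0, -1.0]]
wrist_force: [-0.7, 0.0, -1.3]
opening: 0.0852
grip_force: 0.0
1870 ((0.6547091007232666, -0.16042205691337585), (0.16651839017868042, 0.0923938900232315), 3.098641872406006) [[0.569100022315979, -0.11879999935626984], [0.5741000175476074, -0.2110999971628189], [0.7402999997138977, -0.2020999938249588], [0.7353000044822693, -0.10980000346899033]]
spray_can [0.458 0.08  0.   ]
white_bottle [ 0.6   -0.336  0.002]
screwdriver [ 0.507 -0.44   0.001]
```

View pics/top9.png

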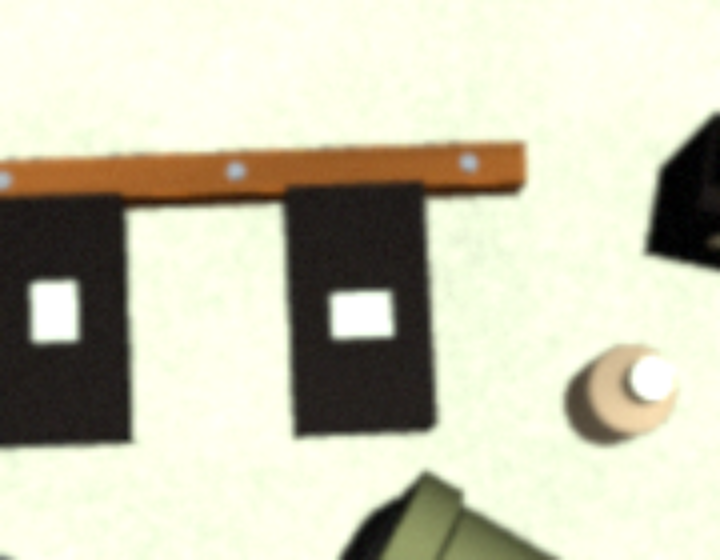

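The bin lies square at crop (360,310), yaw 3.1° against 2.9° for the stop. Its base is against the batten like the fixed bin's, and the bystanders have not moved.

```bash
python3 -c "
from plant import ticket
print(ticket.finish_job())"
```

```text
the job is handed in; nothing more can be done
None
```

The bin is lying on its broad side beside the fixed one, mouth towards the robot and base flat against the stop; it was lowered under fingertip control throughout, the spray can, bottle and screwdriver were not disturbed, and the job was handed in at about 32 s (no verdict came back).

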